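Put the jeweller's tools away in the shadow-cut tray

ROBOT

A 6-joint arm with a two-finger parallel gripper is mounted at the origin on the work surface. World frame = base frame: x ahead of the robot, y to its left, z up, the work surface at z = 0. Lengths are in m, angles in rad, forces in N, time in s.
With the tool pointing down it reaches from about 0.3 to 0.85 m from the base axis. Payload 5.4 kg.
Tool frame: the origin (TCP) lies on the mounting face of the last link; the fingertips stand 173 mm ahead of it and the grasp point (between the pads) lies 155 mm ahead of it; z points along the fingers, y is the line along which they close (so a half turn about z gives the same grasp; the last joint's range is limited). The gripper opens to 85 mm and grips with 20 to 120 N. Pads are 22 mm wide; open, the fingers measure 114 mm over their backs; the gripper's body (76 mm by 85 mm) begins 54 mm behind the grasp point. The pads swing forward as they close: fully open they stand 13 mm farther back than shut.
Start: joints at [-1.38, 0.158, 1.597, -0, 1.386, -0.21], TCP at [0.224, -0.529, 0.405] pointing down, gripper open.
Joint ranges: [-2.91, 2.91], [-0.94, 2.29], [0.18, 2.7], [-1.29, 4.43], [0.17, 2.64], [-3, 3]. Speed limits (rad/s): [2.57, 2.57, 3.14, 3.14, 3.14, 3.14].

INTERFACE

Orientations are given as a unit quaternion [x, y, z, w].
In Python, from cell import manip gives the robot as it stands.
- The arm moves only by the tool send_rows, never from a script. Its argument "series" is a list of rows, each a list of 3 entries, a list of its own where there are three numbers: the shift along the tool's x, y, z in mm, then the turn about the tool's z in degrees, then the gripper's target within -1 to 1 (shut at 1, half-way at 0, fully open at -1). In form: [[[tx, ty, tz], roll, gripper], ...]. A call has exactly 10 rows; each row is the pose to reach, as a shift and turn from the pose commanded when the call began, along the tool's axes at that moment; what a row does not reach only later rows make up. A row lasts 1/10 s, in which the tool goes at most 50 mm and 8.59 degrees, less where a joint would pass 70% of its speed; a pose out of reach is approached as far as the arm can. A call with a gripper value outside its range is refused whole. The fingers move at their own pace and stop on an object; "squeeze" is the grip in N (left out, the last holds). Time passes only in rows, so rows that repeat a pose let the fingers close, or fill a call up. It gives the time, the measured TCP pose, the force, the opening and the grip force at its end, in the units of the state.
- manip.read_state(): the state, without advancing time (a new reading comes with each control period).
- manip.read_camera(name): name is "scene" or "top" or "wrist"; returns (picture, depth): 480x640x3 uint8, blue, green, red; 480x640 float32, m along the optical axis (not along the pixel's ray), 0 where there is no reading.
- manip.calibration(name): a dict with "fx", "fy", "cx", "cy" (pixels), "distortion" ([k1, k2, p1, p2, k3] as OpenCV has them; the pictures are not rectified), "camera_from_world" (4x4, takes a point from world to camera coordinates); the wrist camera has in their place "T_tool_cam" (4x4, takes a point from camera to tool coordinates, whose origin is the TCP and whose axes are the flange's). Camera axes: x right, y down, z forward; pixel columns grow to the right and rows downward; lengths in m; the calibration is good to about 2 mm. A picture is of the moment at which its call begins: read the wrist's pose just before it. calibration takes no time and is no camera call.
- manip.finish_job(): hands the job in; it is judged then, once.
The state is a dict: "time": time; "joint_pos": joint angles; "joint_velocities": joint speeds; "joint_torque": joint torques, N m; "eef_pos": TCP position; "tool_rot": TCP orientation; "ft_force": force on the tool from outside, world axes, zero at the start; "moment": the same for the moment, N m; "opening": opening from 0.0 (shut) to 1.0 (fully open); "finger_force": force on a finger pad.
Only numpy, scipy, OpenCV 4.12 (cv2) and the standard library are available. Lean on these libraries where they do the work, as an engineer would, in place of code of your own. Each camera call takes 0.05 s, during which the arm holds its last target. There are 200 camera calls.

TASK

Clear the four tools off the tan work board into the wooden tool tray: put the disc cutter, the swage block, the ring clamp and the pliers each into the foam cut-out of its own outline, right side up and lying flat on the bottom of the cut-out. The tools may go in any order. Leave the dish of rings and the varnish bottle standing where they are, and let go of everything at the end.

Things in the scene. Friction and masses are not known exactly. Their poses are not given: they have to be found in the camera images.
- disc_cutter: round steel disc cutter, diameter 62 mm, 24 mm high, 0.5 kg: two round plates over a dark slit, with a ring of dark graded holes on top and a small brass screw 2.5 mm high in the middle. Loose on the tan work board (5 mm thick, 340 x 380 mm). Origin: centre of its underside, z up. Grip it across its diameter.
- swage_block: oblong steel swage block, 78 mm (x) by 48 mm (y), 20 mm high, 0.5 kg, with five half-round grooves of falling width running along y across its top. Loose on the board. Origin: centre of its underside, z up. Grip it across its 48 mm sides; either way round will do in its cut-out.
- ring_clamp: barrel-shaped wooden ring clamp, 112 mm long (x), 30 mm wide in the middle (y) narrowing to 20 mm at both ends, 24 mm high, 0.07 kg, with a brass band round the middle and a dark slit along its length. Loose on the board. Origin: centre of its underside, z up. Grip it across the 30 mm middle; either way round will do.
- pliers: pliers lying flat, 120 mm long, 0.09 kg: steel jaws tapering to a 5 mm wide tip at x = +60 mm, steel joint 18 mm wide (y) and 13 mm thick at x = +16 mm, black grips 12 mm thick, 53 mm over both, ending at x = -60 mm; they do not open. Loose on the board. Origin: under the centre line, midway from jaw tip to grip ends; x towards the jaw tip, z up. Grip across the joint.
- insert_round: fixed foam insert 154 (x) x 98 x 9 mm, charcoal with cream floor, in any one of the tray's four cells. Origin: centre of its underside, 3 mm above the table, z up. Cavity 6 mm deep, flat floor 3 mm above the origin, 5 mm play all round: centred on the origin, a round cut-out, 72 mm in diameter, for the disc cutter.
- insert_oblong: fixed foam insert 154 (x) x 98 x 9 mm, charcoal with cream floor, in any one of the tray's four cells. Origin: centre of its underside, 3 mm above the table, z up. Cavity 6 mm deep, flat floor 3 mm above the origin, 5 mm play all round: centred on the origin, an oblong cut-out, 88 mm (x) by 58 mm (y), for the swage block.
- insert_barrel: fixed foam insert 154 (x) x 98 x 9 mm, charcoal with cream floor, in any one of the tray's four cells. Origin: centre of its underside, 3 mm above the table, z up. Cavity 6 mm deep, flat floor 3 mm above the origin, 5 mm play all round: centred on the origin, a barrel-shaped cut-out, 123 mm long (x) and 40 mm wide, for the ring clamp.
- insert_pliers: fixed foam insert 154 (x) x 98 x 9 mm, charcoal with cream floor, in any one of the tray's four cells. Origin: centre of its underside, 3 mm above the table, z up. Cavity 6 mm deep, flat floor 3 mm above the origin, 5 mm play all round: pliers outline, jaw tip to +x, x = -66 to +66 mm, a foam tongue between the grips. The pliers go in one way only, origin on origin, x along x.
- ring_dish: bystander: small round white dish of brass rings, 56 mm across, 14 mm high, loose on the middle of the board among the tools. Origin: centre of its underside.
- varnish_bottle: bystander: amber bottle with a black cap, 30 mm across, 72 mm high, standing loose near the board's edge farthest from the tray. Origin: centre of its underside.

How it is judged:
At the end, for the whole second after the job is handed in: Each of the four tools lies in the cut-out of its own outline: its origin within 12 mm of the insert's origin in plan and less than 5.5 mm above it (the cut-out's floor is at 3 mm), level within 0.05 rad, the long tools along the insert's x within 0.26 rad, all released and at rest (under 20 mm/s) (horizontal distance between disc_cutter and insert_round below 0.012 m and z of disc_cutter in the frame of insert_round between 0 and 0.0055 m and angle between each of disc_cutter, swage_block, ring_clamp, pliers's own z axis and vertical below 0.05 rad and linear speed of each of disc_cutter, swage_block, ring_clamp, pliers below 0.02 m/s and horizontal distance between swage_block and insert_oblong below 0.012 m and z of swage_block in the frame of insert_oblong between 0 and 0.0055 m and angle between the x axis of swage_block and the x axis of insert_oblong, either way round below 0.26 rad and horizontal distance between ring_clamp and insert_barrel below 0.012 m and z of ring_clamp in the frame of insert_barrel between 0 and 0.0055 m and angle between the x axis of ring_clamp and the x axis of insert_barrel, either way round below 0.26 rad and horizontal distance between pliers and insert_pliers below 0.012 m and z of pliers in the frame of insert_pliers between 0 and 0.0055 m and angle between the x axis of pliers and the x axis of insert_pliers, either way round below 0.26 rad); the robot touches nothing.
It fails at once if the dish of rings was shoved more than 25 mm or tipped (distance of ring_dish from where it was at the start of the episode above 0.025 m or angle between ring_dish's own z axis and vertical above 0.5 rad).
It fails at once if the varnish bottle was shoved more than 25 mm or tipped (distance of varnish_bottle from where it was at the start of the episode above 0.025 m or angle between varnish_bottle's own z axis and vertical above 0.5 rad).
It also fails if it takes over 101 s, if anything falls off the work surface, if the arm or the gripper's body presses on something with over 40 N, if the wrist force passes 120 N, or if a joint passes its speed limit or range.

## Working session

There is one attempt and no reset: what is moved stays moved. The work goes in short steps, Python scripts to look and compute and a tool call to move; the robot and the scene stay as the last step left them, time stands still between calls to the robot, and variables do not carry over. Pictures are saved under pics/ and viewed, at most 14 in all, crops included, and the job is handed in when it is done.

Besides the shell and the picture viewer there is one more tool, called after "Call:" as name(argument=value, ...) on one line, values as JSON. send_rows: Moves the arm, as the interface text tells. Its arguments: {"type":"object","properties":{"series":{"type":"array","items":{"type":"array"}},"squeeze":{"type":"number"}},"required":["series"]}

```bash
ls; mkdir -p pics
python3 - <<'E'
from cell import manip
import cv2,numpy as np
s=manip.read_state();print({k:np.round(v,4).tolist() for k,v in s.items()})
for n in("top","scene"):
    p,d=manip.read_camera(n);cv2.imwrite(f"pics/{n}0.png",p);np.save(f"pics/{n}0.npy",d);print(n,manip.calibration(n))
print(manip.calibration("wrist"))
E
```

```text
pics
{'time': 0.0, 'joint_pos': [-1.3801, 0.1591, 1.5983, -0.0, 1.3862, -0.2101], 'joint_velocities': [0.0005, -0.0012, 0.0007, 0.0015, 0.0007, -0.0011], 'joint_torque': [-0.0018, -39.5995, -33.1433, -0.0004, 0.0085, -0.0], 'eef_pos': [0.2243, -0.5292, 0.4037], 'tool_rot': [0.98, 0.199, 0.0, -0.0009], 'ft_force': [-0.8621, -0.7166, 0.0696], 'moment': [0.0439, -0.0067, -0.0361], 'finger_force': 0.0, 'opening': 0.9979}
top {'fx': 616.3873309287944, 'fy': 616.3873309287944, 'cx': 312.64066446604, 'cy': 239.94100043109302, 'distortion': array([-0.12995493,  0.        ,  0.        ,  0.        ,  0.        ]), 'camera_from_world': array([[ 0.02647113, -0.99964764,  0.00197034, -0.05374323],
       [-0.99217612, -0.02651375, -0.12199825,  0.53734633],
       [ 0.12200751,  0.0012745 , -0.99252836,  1.06384129],
       [ 0.        ,  0.        ,  0.        ,  1.        ]])}
scene {'fx': 480.6173098911486, 'fy': 480.6173098911486, 'cx': 323.87454189282425, 'cy': 240.5092660385269, 'distortion': array([-0.11655967,  0.        ,  0.        ,  0.        ,  0.        ]), 'camera_from_world': array([[-0.03483471,  0.99934221, -0.01008453,  0.05530087],
       [ 0.8209603 ,  0.02285945, -0.57052751, -0.38180892],
       [-0.56992169, -0.02815315, -0.82121657,  1.14679285],
       [ 0.        ,  0.        ,  0.        ,  1.        ]])}
{'fx': 381.4936565505907, 'fy': 381.4936565505907, 'cx': 320.8916789207889, 'cy': 236.4050145025463, 'distortion': array([-0.05520886,  0.        ,  0.        ,  0.        ,  0.        ]), 'T_tool_cam': array([[ 5.14283252e-05, -9.52161416e-01, -3.05595543e-01,
         7.86721547e-02],
       [ 9.99999587e-01, -2.28490691e-04,  8.80210234e-04,
        -8.74694500e-04],
       [-9.07927959e-04, -3.05595462e-01,  9.52161010e-01,
         3.22870305e-02],
       [ 0.00000000e+00,  0.00000000e+00,  0.00000000e+00,
         1.00000000e+00]])}
```

View pics/top0.png

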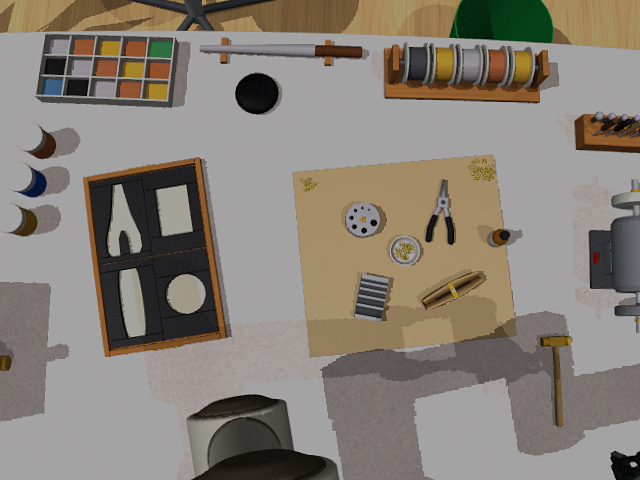

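The top view shows the tray at left (cut-outs: pliers at 125,220, oblong 175,210, barrel 132,302, round 186,293). The tools are on the board: cutter 363,219, swage 372,297, clamp 453,290, pliers 442,212, dish 404,250 and bottle 501,237. I'll build metric orthophotos next.

```bash
cat > h.py <<'E'
import cv2,numpy as np
from scipy.spatial.transform import Rotation as R
from cell import manip
def pose(s):
    T=np.eye(4);T[:3,:3]=R.from_quat(s["tool_rot"]).as_matrix();T[:3,3]=s["eef_pos"];return T
def cam(n,s=None):
    c=manip.calibration(n);K=np.array([[c["fx"],0,c["cx"]],[0,c["fy"],c["cy"]],[0,0,1]])
    W=c["camera_from_world"] if n!="wrist" else np.linalg.inv(pose(s)@c["T_tool_cam"])
    return K,c["distortion"],W
def ortho(img,n,z,x0,x1,y0,y1,ppm=2000,s=None):
    """top view at height z: row 0 = x1 (far), col 0 = y1 (left)"""
    K,D,W=cam(n,s);xs=np.arange(x1,x0,-1/ppm);ys=np.arange(y1,y0,-1/ppm)
    X,Y=np.meshgrid(xs,ys,indexing="ij");P=np.stack([X,Y,np.full_like(X,z)],-1).reshape(-1,3)
    uv=cv2.projectPoints(P,cv2.Rodrigues(W[:3,:3])[0],W[:3,3],K,D)[0].reshape(*X.shape,2).astype(np.float32)
    return cv2.remap(img,uv[...,0],uv[...,1],cv2.INTER_CUBIC)
def world(n,d,s=None):
    K,D,W=cam(n,s);v,u=np.mgrid[:480,:640]
    q=cv2.undistortPoints(np.stack([u,v],-1).reshape(-1,1,2).astype(float),K,D).reshape(480,640,2)
    P=np.dstack([q*d[...,None],d]);M=np.linalg.inv(W);return P@M[:3,:3].T+M[:3,3]
E
python3 - <<'E'
from h import *
p=cv2.imread("pics/top0.png");d=np.load("pics/top0.npy")
P=world("top",d)
c=P[[219,250,237,330],[363,250,501,260]];print(c.round(3))
t=P[293,186],P[210,175],P[302,132],P[220,125];print(np.round(t,3))
a=ortho(p,"top",.02,.34,.64,-.42,-.04)   # board
b=ortho(p,"top",.008,.34,.70,.10,.36)
print(a.shape,b.shape)
for im in(a,b):
    for i in range(0,im.shape[0],100):cv2.putText(im,str(i),(0,i+5),0,.4,(0,0,255))
cv2.imwrite("pics/a.png",a);cv2.imwrite("pics/b.png",cv2.rotate(b,0)[:600,:800])
# heights of board things
m=((P[...,2]>.011)&(P[...,0]>.3)&(P[...,0]<.68)&(P[...,1]<-.03)&(P[...,1]>-.45)).astype(np.uint8)
n,l,st,ce=cv2.connectedComponentsWithStats(m)
for i in range(1,n):
    if st[i,4]<60: continue
    q=P[l==i];q=q[:,:];z=q[:,2];h=np.percentile(z,95)
    r=cv2.minAreaRect((q[:,:2]*1000).astype(np.float32))
    print(ce[i].round(),st[i,4],"zmax",h.round(4),np.round(q.mean(0),4),np.round(r[0],1),np.round(r[1],1),round(r[2],1))
E
```

```text
[[ 0.579 -0.129  0.032]
 [ 0.521  0.075 -0.003]
 [ 0.549 -0.369  0.065]
 [ 0.376  0.051 -0.001]]
[[0.439 0.188 0.008]
 [0.591 0.216 0.007]
 [0.419 0.286 0.009]
 [0.57  0.309 0.007]]
(600, 760, 3) (720, 520, 3)
[441. 216.] 620 zmax 0.0205 [ 0.5896 -0.2707  0.0284] [ 501.8 -193.5] [ 92.7 349.7] 47.3
[362. 219.] 961 zmax 0.0332 [ 0.5782 -0.1264  0.0357] [ 502.8 -103.3] [ 61.4 224.3] 72.8
[498. 238.] 307 zmax 0.0777 [ 0.5495 -0.3677  0.0498] [ 550.9 -369.7] [29.3 24.9] 14.1
[405. 249.] 476 zmax 0.0214 [ 0.5264 -0.2045  0.0295] [ 465.6 -142.1] [ 53.8 230.1] 44.2
[371. 297.] 1218 zmax 0.0273 [ 0.4398 -0.1453  0.0277] [ 442.3 -108.5] [130.8  82.7] 86.8
[451. 290.] 983 zmax 0.0319 [ 0.4554 -0.2886  0.0312] [ 427.7 -195.8] [ 43.5 310.2] 16.4
[311. 464.] 788 zmax 0.7067 [ 0.3028 -0.0431  0.6901] [349.6 -36.1] [106.5  30.1] 10.9
```

View pics/a.png

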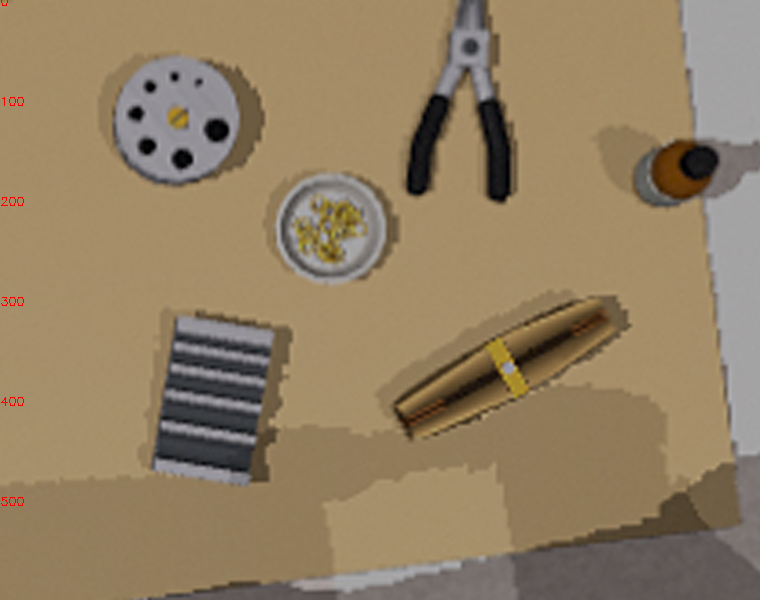

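View pics/b.png

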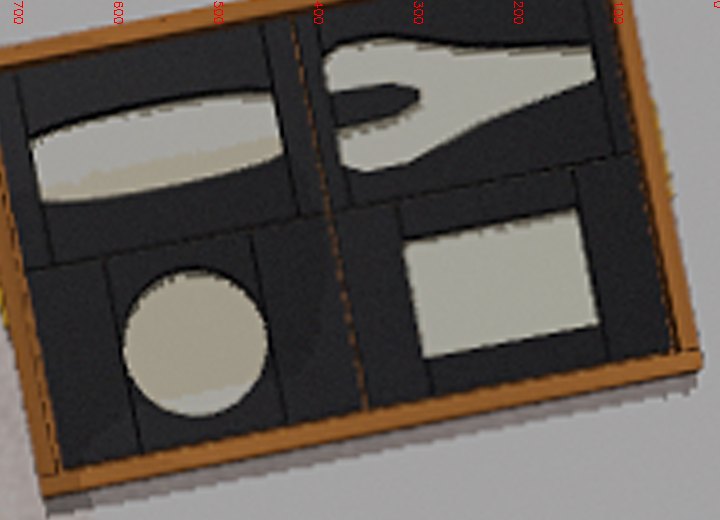

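Both orthophotos are clear. The tray yaw is about +10.5° with the pliers tip towards +x, and all tool outlines are visible. Next I'll segment for exact poses at the right heights.

Run:
```python
from h import *
p=cv2.imread("pics/top0.png")
def seg(z,box,f,name,k=3):
    x0,x1,y0,y1=box;o=ortho(p,"top",z,*box)
    m=f(o.astype(int)).astype(np.uint8);m=cv2.morphologyEx(m,cv2.MORPH_OPEN,np.ones((k,k)))
    n,l,st,_=cv2.connectedComponentsWithStats(m);i=1+st[1:,4].argmax()
    c=cv2.findContours((l==i).astype(np.uint8),cv2.RETR_EXTERNAL,cv2.CHAIN_APPROX_NONE)[0][0][:,0]
    w=np.c_[x1-c[:,1]/2000,y1-c[:,0]/2000].astype(np.float32)*1000
    r=cv2.minAreaRect(w);M=cv2.moments(w.reshape(-1,1,2));hull=cv2.moments(cv2.convexHull(w))
    print(name,"rect",np.round(r[0],1),np.round(r[1],1),round(r[2],1),"cen",round(hull["m10"]/hull["m00"],1),round(hull["m01"]/hull["m00"],1))
    return w
cream=lambda o:o.min(-1)>100
grey=lambda o:(o.max(-1)-o.min(-1)<30)
for n,b in dict(round=(.39,.485,.14,.235),oblong=(.535,.645,.175,.26),barrel=(.35,.49,.25,.32),pliers=(.50,.648,.265,.36)).items(): seg(.009,b,cream,n)
seg(.029,(.535,.63,-.18,-.085),lambda o:grey(o)&(o.max(-1)>95),"cutter")
seg(.025,(.385,.495,-.20,-.10),grey,"swage",5)
w=seg(.016,(.53,.70,-.30,-.235),lambda o:grey(o),"pliersT",1)
seg(.02,(.40,.51,-.37,-.22),lambda o:(o[...,2]<70)|(o[...,2]-o[...,0]>105),"clamp")
o=ortho(p,"top",.018,.52,.67,-.32,-.22,5000);cv2.imwrite("pics/pl.png",o)
o2=ortho(p,"top",.025,.40,.50,-.36,-.22,5000);cv2.imwrite("pics/cl.png",o2)
```

```text
round rect [437.9 187.6] [70.  70.1] 75.1 cen 438.0 187.6
oblong rect [590.2 217.9] [88.6 57.9] 11.0 cen 590.3 217.6
barrel rect [418.7 286.1] [122.9  39.5] 10.8 cen 418.6 285.9
pliers rect [571.6 315.5] [132.4  63.2] 10.8 cen 557.9 312.5
cutter rect [ 579.3 -127.7] [62.4 62.3] 78.7 cen 579.3 -127.5
swage rect [ 440.1 -146.2] [51.  80.2] 80.7 cen 439.8 -145.9
pliersT rect [ 600.9 -274.4] [ 52.6 119.6] 85.3 cen 585.9 -272.6
clamp rect [ 467.2 -313.3] [ 7.3 36.5] 28.9 cen 466.7 -312.6
```

View pics/pl.png

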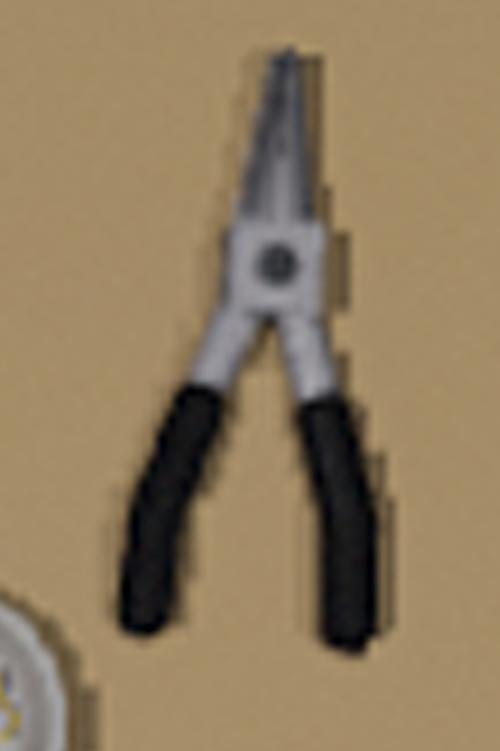

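View pics/cl.png

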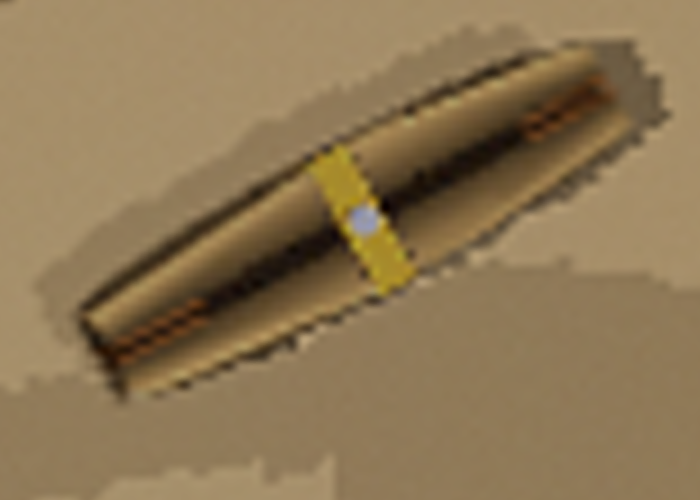

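```bash
cat >> h.py <<'E'
def rel(*tg):
    """tg: (x,y,z,yaw deg) world TCP targets -> shift mm, roll deg in present tool axes"""
    s=manip.read_state();T=pose(s);yaw=np.degrees(np.arctan2(T[1,0],T[0,0]))
    print("t",round(s["time"],2),"pos",np.round(s["eef_pos"],4),"yaw",round(yaw,1),"open",round(s["opening"],3),"ff",round(s["finger_force"],1),"F",np.round(s["ft_force"],1),"q6",round(s["joint_pos"][5],2))
    for x,y,z,w in tg: print(np.round(T[:3,:3].T@(np.array([x,y,z])-T[:3,3])*1000,1),round((yaw-w+180)%360-180,1))
E
python3 -c "
from h import *
rel((.44,-.146,.405,-9.3),(.44,-.146,.30,-9.3))"
```

```text
t 0.1 pos [ 0.2243 -0.5292  0.4038] yaw 23.0 open 0.998 ff 0.0 F [ 0.6 -0.1 -0.3] q6 -0.21
[ 348.1 -268.6   -0.6] 32.3
[ 348.1 -268.4  104.4] 32.3
```

Call:
send_rows(series=[[[39, -30, 0], 5, -1], [[78, -60, 0], 10, -1], [[117, -90, 0], 15, -1], [[156, -120, 10], 20, -1], [[195, -150, 25], 25, -1], [[234, -180, 45], 30, -1], [[273, -210, 65], 32.3, -1], [[311, -240, 85], 32.3, -1], [[348, -268, 104], 32.3, -1], [[348, -268, 104], 32.3, -1]], squeeze=60)

```text
time: 1.1
eef_pos: [0.4403, -0.1427, 0.2979]
tool_rot: [0.997, -0.079, -0.002, -0.002]
ft_force: [-1.1, 0.2, -0.0]
opening: 1.0
finger_force: 0.0
```

Run:
```python
from h import *
rel((.44,-.146,.30,-9.3),(.44,-.146,.19,-9.3))
s=manip.read_state();p,d=manip.read_camera("wrist");cv2.imwrite("pics/w1.png",p)
o=ortho(p,"wrist",.025,.37,.65,-.34,-.08,2000,s);cv2.imwrite("pics/w1o.png",o)
```

```text
t 1.1 pos [ 0.4403 -0.1427  0.2979] yaw -9.1 open 1.0 ff 0.0 F [-1.1  0.2 -0. ] q6 1.15
[ 0.2  3.3 -2.1] 0.2
[  0.7   3.7 107.9] 0.2
```

View pics/w1o.png

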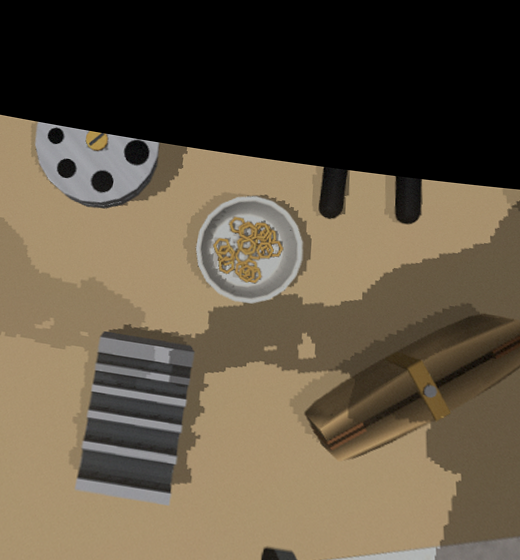

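The wrist view agrees with the top camera within 2 mm (swage centre at 136,419, clamp band at 430,392). Descending on the swage block.

```bash
python3 -c "
from h import *
rel((.44,-.147,.1835,-9.3))"
```

```text
t 1.15 pos [ 0.4403 -0.1435  0.2983] yaw -9.1 open 0.999 ff 0.0 F [-0.1  0.3  0. ] q6 1.15
[  0.7   3.8 114.8] 0.2
```

Call:
send_rows(series=[[[0, 2, 35], 0, -1], [[0, 2, 70], 0, -1], [[0, 2, 98], 0, -1], [[0, 2, 114.5], 0, -1], [[0, 2, 114.5], 0, -1], [[0, 2, 114.5], 0, 0.2], [[0, 2, 114.5], 0, 0.9], [[0, 2, 114.5], 0, 0.9], [[0, 2, 114.5], 0, 0.9], [[0, 2, 114.5], 0, 0.9]], squeeze=60)

```text
time: 2.15
eef_pos: [0.4407, -0.1494, 0.1884]
tool_rot: [0.997, -0.081, 0.001, 0.001]
ft_force: [-3.4, 1.0, 9.2]
opening: 0.53
finger_force: 60.2
```

Run:
```python
from h import *
rel((.44,-.147,.30,-9.3),(.59,.2177,.30,10.8))
p,d=manip.read_camera("scene")
cv2.imwrite("pics/s1.png",cv2.resize(p[100:400,100:460],None,fx=2,fy=2))
```

```text
t 2.15 pos [ 0.4407 -0.1494  0.1884] yaw -9.3 open 0.53 ff 60.2 F [-3.4  1.   9.2] q6 1.15
[  -0.8   -2.2 -111.6] -0.0
[  88.1 -386.3 -111.9] -20.1
```

View pics/s1.png

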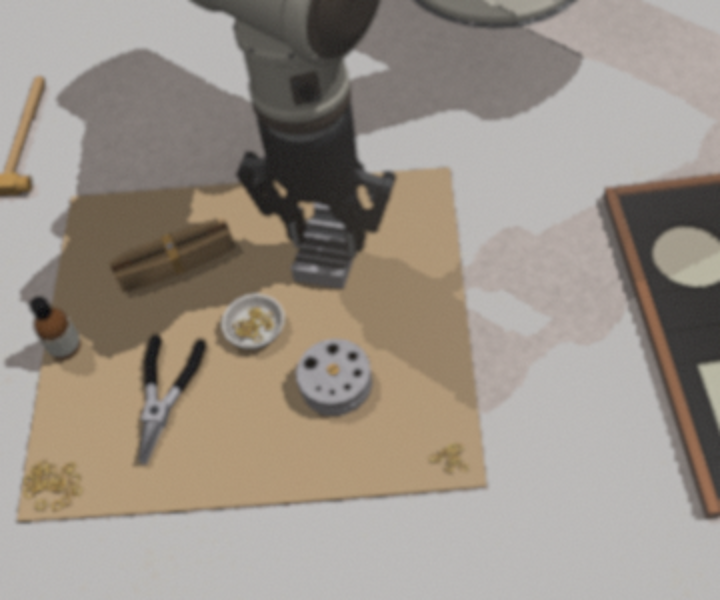

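Call:
send_rows(series=[[[0, 0, -10], 0, 0.9], [[0, 0, -30], 0, 0.9], [[0, 0, -65], 0, 0.9], [[0, 0, -105], 0, 0.9], [[0, 0, -130], 0, 0.9], [[0, 0, -140], 0, 0.9], [[0, 0, -140], 0, 0.9], [[0, 0, -140], 0, 0.9], [[0, 0, -140], 0, 0.9], [[0, 0, -140], 0, 0.9]])

```text
time: 3.2
eef_pos: [0.4394, -0.1486, 0.3245]
tool_rot: [0.997, -0.081, -0.001, -0.001]
ft_force: [-0.5, 0.8, -4.0]
opening: 0.519
finger_force: 62.3
```

Run:
```python
from h import *
rel((.44,-.147,.30,-9.3),(.59,.2177,.32,10.8))
p,d=manip.read_camera("scene")
cv2.imwrite("pics/s2.png",cv2.resize(p[60:260,160:400],None,fx=3,fy=3))
```

```text
t 3.2 pos [ 0.4394 -0.1486  0.3245] yaw -9.3 open 0.519 ff 62.3 F [-0.5  0.8 -4. ] q6 1.15
[ 0.4 -1.6 24.5] -0.0
[  89.2 -385.8    4.8] -20.1
```

View pics/s2.png

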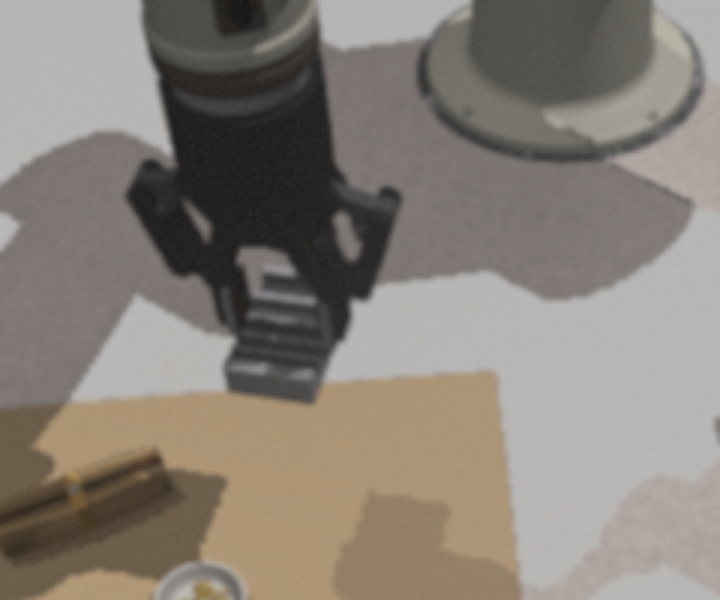

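Call:
send_rows(series=[[[9, -38, 0], -2, 0.9], [[20, -86, 0], -5, 0.9], [[31, -134, 0], -8, 0.9], [[42, -182, 0], -11, 0.9], [[53, -230, 0], -14, 0.9], [[64, -278, 10], -17, 0.9], [[75, -326, 25], -20, 0.9], [[84, -364, 45], -20.1, 0.9], [[89, -386, 65], -20.1, 0.9], [[89, -386, 65], -20.1, 0.9]])

```text
time: 4.25
eef_pos: [0.589, 0.2201, 0.2563]
tool_rot: [0.995, 0.095, -0.004, -0.0]
ft_force: [-1.6, -1.3, -4.7]
opening: 0.519
finger_force: 62.7
```

Run:
```python
from h import *
s=manip.read_state();p,d=manip.read_camera("wrist")
rel((.59,.2177,.19,10.8))
o=ortho(p,"wrist",.012,.50,.68,.13,.36,3000,s);cv2.imwrite("pics/w2o.png",o)
```

```text
t 4.3 pos [0.5893 0.2186 0.258 ] yaw 10.9 open 0.517 ff 62.8 F [ 0.8 -0.4 -4.3] q6 1.54
[ 0.9  1.1 68. ] 0.1
```

View pics/w2o.png

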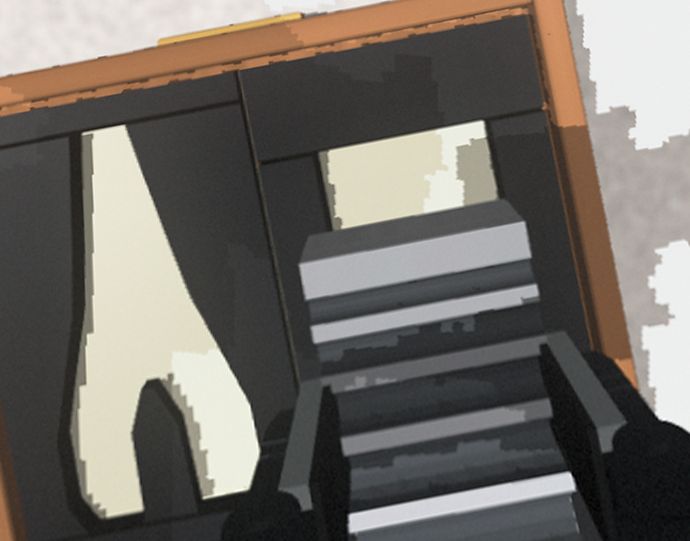

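The wrist view shows the block level in the grip and the cut-out edge (319–485, ~136) where the top camera put it. Lowering.

Call:
send_rows(series=[[[1, 0.5, 25], 0, 0.9], [[1, 0.5, 45], 0, 0.9], [[1, 0.5, 55], 0, 0.9], [[1, 0.5, 60], 0, 0.9], [[1, 0.5, 63], 0, 0.9], [[1, 0.5, 65], 0, 0.9], [[1, 0.5, 66], 0, 0.9], [[1, 0.5, 67], 0, 0.9], [[1, 0.5, 67], 0, 0.9], [[1, 0.5, 67], 0, 0.9]])

```text
time: 5.3
eef_pos: [0.5915, 0.2173, 0.1945]
tool_rot: [0.996, 0.094, 0.0, -0.0]
ft_force: [0.2, 0.4, -4.2]
opening: 0.517
finger_force: 62.7
```

```bash
python3 -c "
from h import *
rel((.59,.2177,.19,10.8))"
```

```text
t 5.3 pos [0.5915 0.2173 0.1945] yaw 10.8 open 0.517 ff 62.7 F [ 0.2  0.4 -4.2] q6 1.54
[-1.4 -0.6  4.5] -0.0
```

Call:
send_rows(series=[[[-1, 0, 2], 0, 0.9], [[-1, 0, 3.5], 0, 0.9], [[-1, 0, 5], 0, 0.9], [[-1, 0, 5], 0, 0.9], [[-1, 0, 5], 0, 0.9], [[-1, 0, 5], 0, 0.5], [[-1, 0, 5], 0, -0.3], [[-1, 0, 5], 0, -0.5], [[-1, 0, 5], 0, -0.5], [[-1, 0, 5], 0, -0.5]])

```text
time: 6.3
eef_pos: [0.5906, 0.2171, 0.1894]
tool_rot: [0.996, 0.094, 0.0, -0.0]
ft_force: [0.5, -0.4, 0.9]
opening: 0.754
finger_force: 0.0
```

```bash
python3 -c "
from h import *
rel((.59,.2177,.19,10.8),(.59,.2177,.32,10.8))"
```

```text
t 6.3 pos [0.5906 0.2171 0.1894] yaw 10.8 open 0.754 ff 0.0 F [ 0.5 -0.4  0.9] q6 1.54
[-0.5 -0.7 -0.6] -0.0
[  -0.4   -0.7 -130.6] -0.0
```

Call:
send_rows(series=[[[0, 0, -25], 0, -0.5], [[0, 0, -70], 0, -0.6], [[0, 10, -110], -8, -1], [[0, 50, -120], -16, -1], [[0, 97, -120], -24, -1], [[0, 145, -120], -32, -1], [[0, 193, -120], -40, -1], [[0, 241, -120], -48, -1], [[0, 289, -120], -56, -1], [[0, 337, -120], -64, -1]])

```text
time: 7.3
eef_pos: [0.6535, -0.116, 0.3094]
tool_rot: [0.793, 0.609, 0.0, 0.0]
ft_force: [0.1, -0.7, -0.2]
opening: 1.001
finger_force: 0.0
```

Run:
```python
from h import *
p,d=manip.read_camera("top");cv2.imwrite("pics/top1.png",p)
rel((.58,-.1277,.26,100.8),(.58,-.1277,.18,100.8))
```

```text
t 7.35 pos [ 0.654  -0.1233  0.3097] yaw 75.2 open 0.998 ff 0.0 F [-2.4 -5.2  0.9] q6 -0.11
[-22.9 -70.6  49.5] -25.6
[-22.5 -70.9 129.5] -25.6
```

Call:
send_rows(series=[[[-16, -34, 10], -8, -1], [[-32, -67, 30], -16, -1], [[-32, -67, 55], -24, -1], [[-32, -67, 70], -26, -1], [[-32, -67, 75], -26, -1], [[-32, -67, 75], -26, -1], [[-32, -67, 75], -26, -1], [[-32, -67, 75], -26, -1], [[-32, -67, 75], -26, -1], [[-32, -67, 75], -26, -1]])

```text
time: 8.35
eef_pos: [0.5805, -0.1273, 0.2348]
tool_rot: [0.638, 0.77, 0.0, 0.0]
ft_force: [0.5, 0.7, 0.5]
opening: 1.001
finger_force: 0.0
```

Run:
```python
from h import *
rel((.58,-.1277,.26,100.8),(.58,-.1277,.18,100.8))
p=cv2.imread("pics/top1.png")
def chk(z,b):
    o=ortho(p,"top",z,*b);m=((o.max(-1).astype(int)-o.min(-1)<30)&(o.max(-1)>95)).astype(np.uint8)
    return o
o=ortho(p,"top",.026,.5,.68,.15,.37,2500);cv2.imwrite("pics/t1o.png",o)
```

```text
t 8.35 pos [ 0.5805 -0.1273  0.2348] yaw 100.8 open 1.001 ff 0.0 F [0.5 0.7 0.5] q6 -0.61
[ -0.3  -0.6 -25.2] -0.0
[-0.3 -0.6 54.8] -0.0
```

View pics/t1o.png

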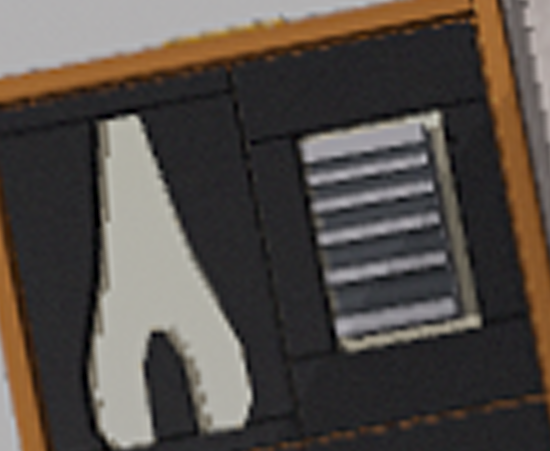

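Swage block is seated in its cut-out (382,227; ~1 mm off centre). Now the cutter.

Call:
send_rows(series=[[[0, 0, 20], 0, -1], [[0, 0, 40], 0, -1], [[0, 0, 50], 0, -1], [[0, 0, 55], 0, -1], [[0, 0, 55], 0, -1], [[0, 0, 55], 0, -0.5], [[0, 0, 55], 0, 0.5], [[0, 0, 55], 0, 0.5], [[0, 0, 55], 0, 0.5], [[0, 0, 55], 0, 0.5]], squeeze=60)

```text
time: 9.35
eef_pos: [0.5809, -0.1276, 0.1808]
tool_rot: [0.638, 0.77, 0.0, 0.001]
ft_force: [-1.1, 0.1, 5.6]
opening: 0.702
finger_force: 66.0
```

Call:
send_rows(series=[[[0, 0, -10], 0, 0.5], [[0, 0, -30], 0, 0.5], [[0, 0, -65], 0, 0.5], [[0, 0, -105], 0, 0.5], [[0, 0, -130], 0, 0.5], [[0, 0, -130], 0, 0.5], [[0, 0, -130], 0, 0.5], [[0, 0, -130], 0, 0.5], [[0, 0, -130], 0, 0.5], [[0, 0, -130], 0, 0.5]])

```text
time: 10.35
eef_pos: [0.5798, -0.1271, 0.3074]
tool_rot: [0.638, 0.77, -0.0, -0.001]
ft_force: [-0.7, -0.2, -3.6]
opening: 0.701
finger_force: 66.4
```

```bash
python3 -c "
from h import *
rel((.438,.1876,.31,100.8),(.438,.1876,.25,100.8))"
```

```text
t 10.35 pos [ 0.5798 -0.1271  0.3074] yaw 100.8 open 0.701 ff 66.4 F [-0.7 -0.2 -3.6] q6 -0.61
[335.6 -80.6  -1.8] -0.0
[335.5 -80.4  58.2] -0.0
```

Call:
send_rows(series=[[[30, -7, 0], 0, 0.5], [[75, -18, 0], 0, 0.5], [[120, -29, 0], 0, 0.5], [[165, -40, 0], 0, 0.5], [[210, -50, 0], 0, 0.5], [[255, -61, 0], 0, 0.5], [[295, -71, 10], 0, 0.5], [[325, -78, 25], 0, 0.5], [[335.5, -80.5, 45], 0, 0.5], [[335.5, -80.5, 60], 0, 0.5]])

```text
time: 11.35
eef_pos: [0.4371, 0.1888, 0.2477]
tool_rot: [0.637, 0.771, -0.001, -0.001]
ft_force: [0.3, -1.1, -3.7]
opening: 0.703
finger_force: 66.4
```

Call:
send_rows(series=[[[0, 0, 20], 0, 0.5], [[0, 0, 40], 0, 0.5], [[0, 0, 50], 0, 0.5], [[0, 0, 55], 0, 0.5], [[0, 0, 58], 0, 0.5], [[0, 0, 58], 0, 0.5], [[0, 0, 58], 0, 0.5], [[0, 0, 58], 0, 0.5], [[0, 0, 58], 0, 0.5], [[0, 0, 58], 0, 0.5]])

```text
time: 12.35
eef_pos: [0.4387, 0.1873, 0.1915]
tool_rot: [0.638, 0.77, 0.0, 0.0]
ft_force: [0.1, 0.1, -3.6]
opening: 0.704
finger_force: 66.2
```

```bash
python3 -c "
from h import *
rel((.438,.1876,.182,100.8))"
```

```text
t 12.35 pos [0.4387 0.1873 0.1915] yaw 100.8 open 0.704 ff 66.2 F [ 0.1  0.1 -3.6] q6 -0.04
[ 0.4 -0.6  9.5] -0.0
```

Call:
send_rows(series=[[[0, -0.5, 4], 0, 0.5], [[0, -0.5, 7], 0, 0.5], [[0, -0.5, 9.5], 0, 0.5], [[0, -0.5, 9.5], 0, 0.5], [[0, -0.5, 9.5], 0, 0.5], [[0, -0.5, 9.5], 0, 0], [[0, -0.5, 9.5], 0, -0.6], [[0, -0.5, 9.5], 0, -0.8], [[0, -0.5, 9.5], 0, -0.8], [[0, -0.5, 9.5], 0, -0.8]])

```text
time: 13.35
eef_pos: [0.4383, 0.1872, 0.1818]
tool_rot: [0.638, 0.77, 0.0, 0.0]
ft_force: [0.2, 0.5, -0.9]
opening: 0.901
finger_force: 0.0
```

```bash
python3 -c "
from h import *
rel((.4565,-.2925,.31,-63.1))"
```

```text
t 13.35 pos [0.4383 0.1872 0.1818] yaw 100.8 open 0.901 ff 0.0 F [ 0.2  0.5 -0.9] q6 -0.04
[-474.7  -71.6 -128.2] 163.9
```

Call:
send_rows(series=[[[0, 0, -25], 0, -0.8], [[0, 0, -70], 0, -0.8], [[-10, -2, -110], 0, -1], [[-45, -7, -128], -4, -1], [[-92, -14, -128], -8, -1], [[-140, -21, -128], -12, -1], [[-188, -28, -128], -16, -1], [[-236, -36, -128], -16, -1], [[-284, -43, -128], -16, -1], [[-332, -50, -128], -16, -1]])

```text
time: 14.35
eef_pos: [0.4506, -0.1503, 0.3099]
tool_rot: [0.524, 0.851, 0.0, 0.001]
ft_force: [0.7, 0.5, -0.2]
opening: 0.999
finger_force: 0.0
```

```bash
python3 -c "
from h import *
rel((.4565,-.2925,.25,116.9))"
```

```text
t 14.35 pos [ 0.4506 -0.1503  0.3099] yaw 116.7 open 0.999 ff 0.0 F [ 0.7  0.5 -0.2] q6 -1.04
[-129.6  -58.7   60. ] -0.2
```

Call:
send_rows(series=[[[-40, -18, 0], 0, -1], [[-80, -36, 10], 0, -1], [[-115, -52, 30], 0, -1], [[-129, -58, 50], 0, -1], [[-129, -58, 60], 0, -1], [[-129, -58, 60], 0, -1], [[-129, -58, 60], 0, -1], [[-129, -58, 60], 0, -1], [[-129, -58, 60], 0, -1], [[-129, -58, 60], 0, -1]])

```text
time: 15.35
eef_pos: [0.4575, -0.2892, 0.2505]
tool_rot: [0.524, 0.852, -0.0, 0.001]
ft_force: [-0.6, -0.4, 1.1]
opening: 1.001
finger_force: 0.0
```

Run:
```python
from h import *
rel((.4565,-.2925,.182,116.9))
s=manip.read_state();p,d=manip.read_camera("wrist")
o=ortho(p,"wrist",.027,.36,.56,-.40,-.20,2800,s);cv2.imwrite("pics/w3o.png",o)
p,d=manip.read_camera("top");cv2.imwrite("pics/top2.png",p)
```

```text
t 15.35 pos [ 0.4575 -0.2892  0.2505] yaw 116.8 open 1.001 ff 0.0 F [-0.6 -0.4  1.1] q6 -1.26
[-2.4 -2.4 68.5] -0.1
```

View pics/w3o.png

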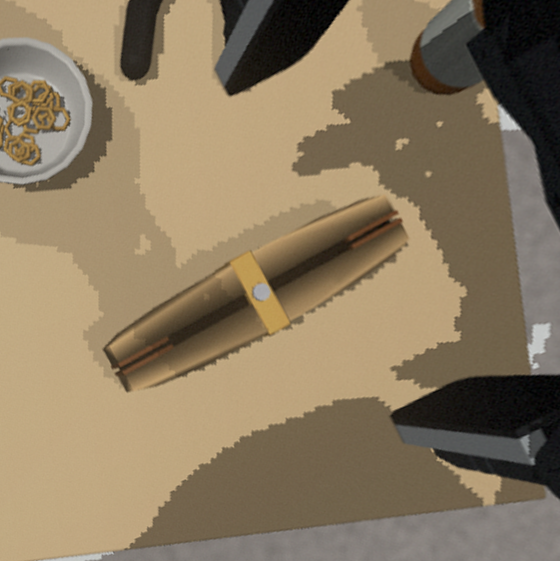

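Call:
send_rows(series=[[[-2.5, -2, 20], 0, -1], [[-2.5, -2, 40], 0, -1], [[-2.5, -2, 58], 0, -1], [[-2.5, -2, 66], 0, -1], [[-2.5, -2, 66], 0, -0.5], [[-2.5, -2, 66], 0, 0.2], [[-2.5, -2, 66], 0, 0.9], [[-2.5, -2, 66], 0, 0.9], [[-2.5, -2, 66], 0, 0.9], [[-2.5, -2, 66], 0, 0.9]], squeeze=35)

```text
time: 16.45
eef_pos: [0.4571, -0.2932, 0.1849]
tool_rot: [0.524, 0.852, -0.0, 0.001]
ft_force: [-1.5, 0.9, 6.6]
opening: 0.342
finger_force: 35.6
```

Call:
send_rows(series=[[[0, 0, 0], 0, 0.9], [[0, 0, 0], 0, 0.9], [[0, 0, -10], 0, 0.9], [[0, 0, -30], 0, 0.9], [[0, 0, -65], 0, 0.9], [[0, 0, -105], 0, 0.9], [[0, 0, -120], 0, 0.9], [[0, 0, -120], 0, 0.9], [[0, 0, -120], 0, 0.9], [[0, 0, -120], 0, 0.9]])

```text
time: 17.45
eef_pos: [0.4559, -0.292, 0.3012]
tool_rot: [0.524, 0.852, 0.001, -0.002]
ft_force: [-1.5, 0.5, -1.2]
opening: 0.342
finger_force: 34.8
```

Run:
```python
from h import *
rel((.4187,.286,.31,190.8),(.4187,.286,.25,190.8))
```

```text
t 17.45 pos [ 0.4559 -0.292   0.3012] yaw 116.8 open 0.342 ff 34.8 F [-1.5  0.5 -1.2] q6 -1.26
[532.9 227.1  -6.8] -74.0
[532.6 227.2  53.2] -74.0
```

Call:
send_rows(series=[[[28, 12, 0], -4, 0.9], [[70, 30, 0], -10, 0.9], [[112, 48, 0], -16, 0.9], [[154, 66, 0], -22, 0.9], [[196, 84, 0], -28, 0.9], [[238, 102, 0], -34, 0.9], [[280, 119, 0], -40, 0.9], [[322, 137, 0], -46, 0.9], [[364, 155, 0], -52, 0.9], [[400, 170.5, 0], -58, 0.9]])

```text
time: 18.45
eef_pos: [0.4274, 0.1433, 0.3019]
tool_rot: [0.043, 0.999, -0.0, -0.002]
ft_force: [1.6, -0.3, -2.1]
opening: 0.342
finger_force: 34.8
```

Run:
```python
from h import *
rel((.4187,.286,.31,190.8),(.4187,.286,.25,190.8))
```

```text
t 18.45 pos [0.4274 0.1433 0.3019] yaw 175.0 open 0.342 ff 34.8 F [ 1.6 -0.3 -2.1] q6 -1.43
[ 21.  141.4  -8. ] -15.8
[ 20.8 141.5  52. ] -15.8
```

Call:
send_rows(series=[[[6, 40, 0], -5, 0.9], [[12, 82, 0], -10, 0.9], [[17, 118, 10], -15.8, 0.9], [[21, 141, 30], -15.8, 0.9], [[21, 141, 52], -15.8, 0.9], [[21, 141, 70], -15.8, 0.9], [[21, 141, 85], -15.8, 0.9], [[21, 141, 95], -15.8, 0.9], [[21, 141, 100], -15.8, 0.9], [[21, 141, 100], -15.8, 0.9]])

```text
time: 19.45
eef_pos: [0.4202, 0.2833, 0.2027]
tool_rot: [-0.092, 0.996, -0.0, -0.001]
ft_force: [0.0, -0.2, -0.3]
opening: 0.346
finger_force: 34.8
```

Run:
```python
from h import *
rel((.4187,.286,.1865,190.8))
```

```text
t 19.45 pos [0.4202 0.2833 0.2027] yaw -169.5 open 0.346 ff 34.8 F [ 0.  -0.2 -0.3] q6 -1.4
[ 1.   3.  16.2] -0.3
```

Call:
send_rows(series=[[[1, 3, 4], 0, 0.9], [[1, 3, 8], 0, 0.9], [[1, 3, 11], 0, 0.9], [[1, 3, 14], 0, 0.9], [[1, 3, 16], 0, 0.9], [[1, 3, 16], 0, 0.9], [[1, 3, 16], 0, 0.4], [[1, 3, 16], 0, -0.1], [[1, 3, 16], 0, -0.1], [[1, 3, 16], 0, -0.1]])

```text
time: 20.45
eef_pos: [0.4192, 0.2863, 0.1879]
tool_rot: [-0.092, 0.996, 0.0, 0.0]
ft_force: [-1.1, 0.0, 0.5]
opening: 0.546
finger_force: 0.0
```

Run:
```python
from h import *
rel((.617,-.2751,.30,-4.4))
```

```text
t 20.45 pos [0.4192 0.2863 0.1879] yaw -169.4 open 0.546 ff 0.0 F [-1.1  0.   0.5] q6 -1.39
[ -91.6 -588.2 -112.1] -165.0
```

Call:
send_rows(series=[[[0, 0, -20], 0, -0.1], [[0, 0, -60], 0, -0.1], [[-2, -12, -100], 0, -0.5], [[-7, -45, -118], 2, -1], [[-14, -92, -118], 4, -1], [[-21, -140, -118], 6, -1], [[-29, -188, -118], 8, -1], [[-36, -236, -118], 10, -1], [[-44, -284, -118], 12, -1], [[-51, -332, -118], 15, -1]])

```text
time: 21.45
eef_pos: [0.5304, -0.0327, 0.306]
tool_rot: [0.04, 0.999, -0.0, 0.0]
ft_force: [-0.0, 0.6, 0.6]
opening: 0.998
finger_force: 0.0
```

Run:
```python
from h import *
rel((.617,-.2751,.30,175.6),(.617,-.2751,.24,175.6))
```

```text
t 21.45 pos [ 0.5304 -0.0327  0.306 ] yaw 175.4 open 0.998 ff 0.0 F [-0.   0.6  0.6] q6 -1.78
[-105.5 -234.7    6. ] -0.2
[-105.5 -234.7   66. ] -0.2
```

Call:
send_rows(series=[[[-20, -43, 0], 0, -1], [[-40, -88, 0], 0, -1], [[-60, -133, 0], 0, -1], [[-80, -178, 10], 0, -1], [[-97, -216, 30], 0, -1], [[-105, -234, 50], 0, -1], [[-105, -234, 56], 0, -1], [[-105, -234, 56], 0, -1], [[-105, -234, 56], 0, -1], [[-105, -234, 56], 0, -1]])

```text
time: 22.45
eef_pos: [0.6171, -0.2711, 0.2512]
tool_rot: [0.038, 0.999, -0.0, 0.001]
ft_force: [-0.3, 1.4, -0.1]
opening: 1.0
finger_force: 0.0
```

Run:
```python
from h import *
rel((.617,-.2751,.182,175.6))
s=manip.read_state();p,d=manip.read_camera("wrist")
o=ortho(p,"wrist",.018,.52,.68,-.34,-.22,2500,s)
p,d=manip.read_camera("top");cv2.imwrite("pics/top3.png",p)
o2=ortho(p,"top",.02,.34,.68,.10,.36,1500)
c=np.zeros((510,700,3),np.uint8);c[:400,:300]=o;c[:,310:]=o2;cv2.imwrite("pics/w4o.png",c)
```

```text
t 22.45 pos [ 0.6171 -0.2711  0.2512] yaw 175.6 open 1.0 ff 0.0 F [-0.3  1.4 -0.1] q6 -2.09
[-0.1 -3.9 69.2] 0.0Traceback (most recent call last):
  File "<stdin>", line 7, in <module>
ValueError: could not broadcast input array from shape (401,301,3) into shape (400,300,3)
```

Run:
```python
from h import *
s=manip.read_state();p,d=manip.read_camera("wrist");print(s["eef_pos"])
o=ortho(p,"wrist",.018,.52,.68,-.34,-.22,2500,s)
p=cv2.imread("pics/top3.png")
o2=ortho(p,"top",.02,.34,.68,.10,.36,1500)
c=np.zeros((510,700,3),np.uint8);c[:400,:300]=o[:400,:300];c[:,310:]=o2[:510,:390];cv2.imwrite("pics/w4o.png",c)
```

```text
[ 0.61704191 -0.27134041  0.2510777 ]
```

View pics/w4o.png

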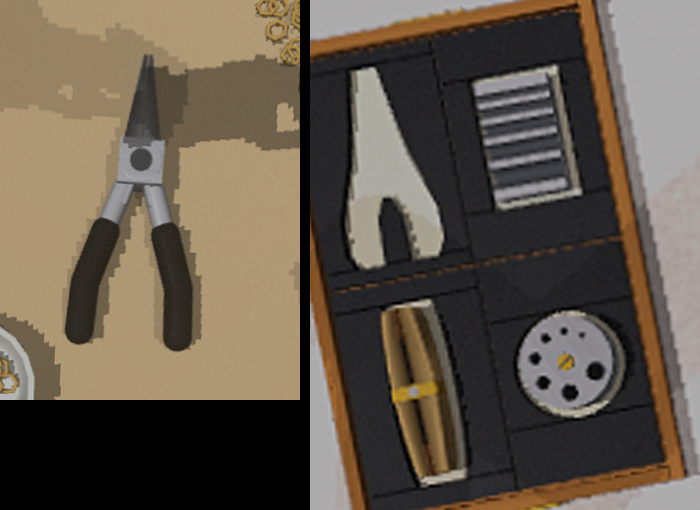

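The cutter, swage block and clamp all sit in their cut-outs. The pliers joint is at (141,159) in the wrist view, which matches the plan.

Call:
send_rows(series=[[[0, -4.5, 20], 0, -1], [[0, -4.5, 40], 0, -1], [[0, -4.5, 58], 0, -1], [[0, -4.5, 67], 0, -1], [[0, -4.5, 67], 0, -0.5], [[0, -4.5, 67], 0, 0.2], [[0, -4.5, 67], 0, 1], [[0, -4.5, 67], 0, 1], [[0, -4.5, 67], 0, 1], [[0, -4.5, 67], 0, 1]], squeeze=40)

```text
time: 23.6
eef_pos: [0.6167, -0.2769, 0.184]
tool_rot: [0.039, 0.999, -0.0, 0.001]
ft_force: [-1.4, 0.7, 5.4]
opening: 0.226
finger_force: 35.7
```

Call:
send_rows(series=[[[0, 0, 0], 0, 1], [[0, 0, 0], 0, 1], [[0, 0, -10], 0, 1], [[0, 0, -30], 0, 1], [[0, 0, -65], 0, 1], [[0, 0, -105], 0, 1], [[0, 0, -120], 0, 1], [[0, 0, -120], 0, 1], [[0, 0, -120], 0, 1], [[0, 0, -120], 0, 1]])

```text
time: 24.6
eef_pos: [0.6155, -0.2761, 0.2995]
tool_rot: [0.039, 0.999, 0.001, -0.002]
ft_force: [-0.5, 0.6, -1.7]
opening: 0.223
finger_force: 35.8
```

Run:
```python
from h import *
rel((.587,.319,.31,190.8),(.587,.319,.25,190.8))
s=manip.read_state();p,d=manip.read_camera("wrist")
cv2.imwrite("pics/w5.png",p)
```

```text
t 24.6 pos [ 0.6155 -0.2761  0.2995] yaw 175.6 open 0.223 ff 35.8 F [-0.5  0.6 -1.7] q6 -2.09
[ 74.6 591.1  -8.7] -15.2
[ 74.3 591.   51.3] -15.2
```

View pics/w5.png

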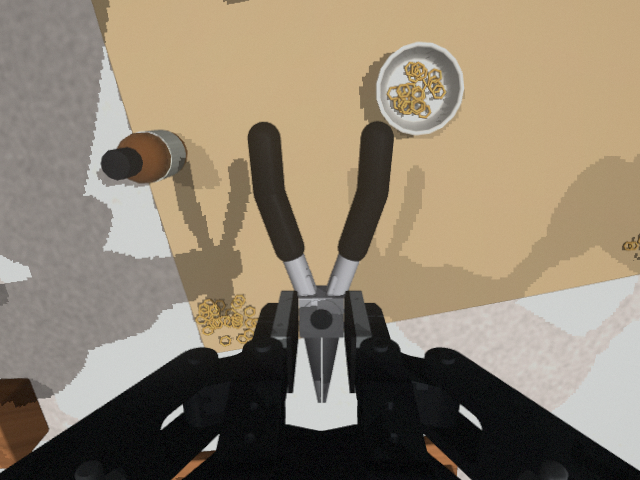

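Call:
send_rows(series=[[[4, 30, 0], -1, 1], [[9, 74, 0], -3, 1], [[15, 118, 0], -5, 1], [[20, 162, 0], -7, 1], [[26, 206, 0], -9, 1], [[31, 250, 0], -11, 1], [[37, 294, 0], -13, 1], [[42, 338, 0], -15.2, 1], [[48, 382, 0], -15.2, 1], [[53, 424, 0], -15.2, 1]])

```text
time: 25.65
eef_pos: [0.5953, 0.1521, 0.3009]
tool_rot: [-0.094, 0.996, 0.0, -0.001]
ft_force: [0.9, -0.6, -0.9]
opening: 0.223
finger_force: 35.8
```

Run:
```python
from h import *
rel((.587,.319,.31,190.8),(.587,.319,.21,190.8))
```

```text
t 25.65 pos [0.5953 0.1521 0.3009] yaw -169.2 open 0.223 ff 35.8 F [ 0.9 -0.6 -0.9] q6 -1.71
[-23.  165.5  -9.1] -0.0
[-23.3 165.5  90.9] -0.0
```

Call:
send_rows(series=[[[-6, 44, 0], 0, 1], [[-12, 88, 0], 0, 1], [[-18, 130, 0], 0, 1], [[-22, 156, 5], 0, 1], [[-23, 165, 20], 0, 1], [[-23, 165, 45], 0, 1], [[-23, 165, 70], 0, 1], [[-23, 165, 85], 0, 1], [[-23, 165, 92], 0, 1], [[-23, 165, 92], 0, 1]])

```text
time: 26.65
eef_pos: [0.5877, 0.3159, 0.2091]
tool_rot: [-0.093, 0.996, -0.0, -0.001]
ft_force: [0.5, -0.4, -1.0]
opening: 0.226
finger_force: 35.8
```

Run:
```python
from h import *
rel((.587,.319,.1855,190.8))
s=manip.read_state();p,d=manip.read_camera("wrist")
P=world("wrist",d,s)
o=ortho(p,"wrist",.02,.49,.67,.25,.38,3200,s);cv2.imwrite("pics/w6.png",o)
# grip top heights near grip ends vs tray: local frame, dark pixels
T=np.array([.5713,.316]);a=np.radians(10.8);Rm=np.array([[np.cos(a),np.sin(a)],[-np.sin(a),np.cos(a)]])
L=(P[...,:2]-T)@Rm.T
for u in(-55,-45,-35,-25,-15):
  m=(abs(L[...,0]*1000-u)<3)&(abs(L[...,1])<.045)&(d>0)
  z=P[...,2][m]; print(u,m.sum(),np.percentile(z,[50,80,95,99]).round(4) if m.sum() else "")
```

```text
t 26.65 pos [0.5877 0.3159 0.2091] yaw -169.3 open 0.226 ff 35.8 F [ 0.5 -0.4 -1. ] q6 -1.45
[ 0.1  3.2 23.6] -0.1
-55 3297 [0.0107 0.0392 0.0407 0.0414]
-45 3071 [0.0108 0.0396 0.0408 0.0415]
-35 2929 [0.0108 0.0396 0.0408 0.0414]
-25 2753 [0.0108 0.0396 0.0407 0.0413]
-15 2628 [0.0107 0.0395 0.0407 0.0413]
```

View pics/w6.png

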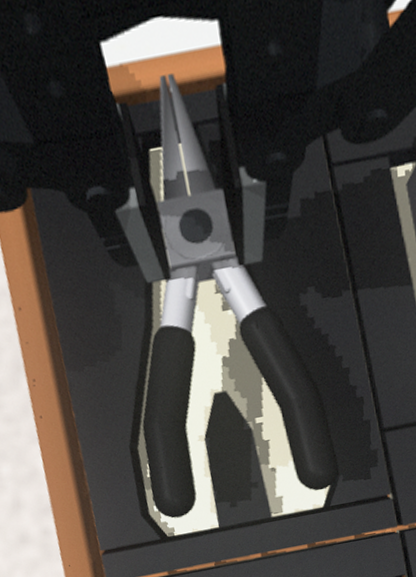

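The pliers are held level, with the grip tops even at about 41 mm. I'll check the offset against the cavity numerically before lowering.

Run:
```python
from h import *
rel((.587,.319,.1855,190.8))
s=manip.read_state();p,d=manip.read_camera("wrist");P=world("wrist",d,s)
a=np.radians(10.8);Rm=np.array([[np.cos(a),np.sin(a)],[-np.sin(a),np.cos(a)]])
L=(P[...,:2]-[.5713,.316])@Rm.T*1000
pl=(P[...,2]>.034)&(P[...,2]<.05)&(abs(L[...,1])<45)&(L[...,0]<-10)&(L[...,0]>-75)
print("grips x",L[pl][:,0].min().round(1),"y",np.percentile(L[pl][:,1],[.5,99.5]).round(1))
fl=(p.min(-1)>130)&(P[...,2]<.012)&(abs(L[...,1])<40)&(abs(L[...,0])<72)&(P[...,2]>0)
print("floor x",np.percentile(L[fl][:,0],[.5,99.5]).round(1),"y",np.percentile(L[fl][:,1],[.5,99.5]).round(1))
```

```text
t 26.7 pos [0.5883 0.3162 0.2106] yaw -169.3 open 0.222 ff 35.8 F [ 0.1 -0.1 -0.7] q6 -1.45
[ 0.7  3.  25.1] -0.1
grips x -59.1 y [-27.7  23.1]
floor x [-65.7  21.7] y [-28.7  31. ]
```

Call:
send_rows(series=[[[0.7, 3, 5], 0, 1], [[0.7, 3, 10], 0, 1], [[0.7, 3, 15], 0, 1], [[0.7, 3, 19], 0, 1], [[0.7, 3, 22], 0, 1], [[0.7, 3, 24], 0, 1], [[0.7, 3, 24], 0, 1], [[0.7, 3, 24], 0, 1], [[0.7, 3, 24], 0, 1], [[0.7, 3, 24], 0, 1]])

```text
time: 27.75
eef_pos: [0.5869, 0.3195, 0.187]
tool_rot: [-0.094, 0.996, 0.0, 0.0]
ft_force: [0.9, -0.4, -0.8]
opening: 0.223
finger_force: 35.8
```

Run:
```python
from h import *
rel((.587,.319,.1855,190.8))
```

```text
t 27.75 pos [0.5869 0.3195 0.187 ] yaw -169.2 open 0.223 ff 35.8 F [ 0.9 -0.4 -0.8] q6 -1.44
[ 0.  -0.5  1.5] -0.0
```

Call:
send_rows(series=[[[0, -0.5, 1.5], 0, 1], [[0, -0.5, 1.5], 0, 1], [[0, -0.5, 1.5], 0, 1], [[0, -0.5, 1.5], 0, 0.6], [[0, -0.5, 1.5], 0, 0.2], [[0, -0.5, 1.5], 0, 0.2], [[0, -0.5, 1.5], 0, 0.2], [[0, -0.5, -5], 0, 0.2], [[0, -0.5, -35], 0, 0.2], [[0, -0.5, -75], 0, 0.2]])

```text
time: 28.75
eef_pos: [0.5858, 0.3185, 0.2603]
tool_rot: [-0.094, 0.996, -0.001, -0.003]
ft_force: [1.0, 0.1, 0.2]
opening: 0.403
finger_force: 0.0
```

Call:
send_rows(series=[[[0, 10, -40], 0, 0], [[0, -30, -60], 0, -0.5], [[0, -80, -60], 0, -0.5], [[0, -130, -60], 0, -0.5], [[0, -180, -60], 0, -0.5], [[0, -230, -60], 0, -0.5], [[0, -280, -60], 0, -0.5], [[0, -310, -60], 0, -0.5], [[0, -310, -60], 0, -0.5], [[0, -310, -60], 0, -0.5]])

```text
time: 29.75
eef_pos: [0.6448, 0.0139, 0.3221]
tool_rot: [-0.093, 0.996, 0.0, 0.0]
ft_force: [-0.8, -0.5, 0.3]
opening: 0.748
finger_force: 0.0
```

Run:
```python
from h import *
rel()
D=[];
for i in range(5):
    p,d=manip.read_camera("top");D.append(d)
cv2.imwrite("pics/fin.png",p)
d=np.median(D,0);P=world("top",d)
a=np.radians(10.8);Rm=np.array([[np.cos(a),np.sin(a)],[-np.sin(a),np.cos(a)]])
for n,o,h,hl in(("round",(.438,.1876),.030,(45,42)),("oblong",(.59,.2177),.026,(55,40)),("barrel",(.4187,.286),.030,(68,30)),("pliers",(.5713,.316),.018,(70,38))):
    L=(P[...,:2]-o)@Rm.T*1000
    box=(abs(L[...,0])<hl[0])&(abs(L[...,1])<hl[1])
    foam=np.median(P[...,2][box&(p.max(-1)<60)]) if n!="pliers" else 0
    m=box&(P[...,2]>(.0145 if n=="pliers" else .02))
    q=P[m];A=np.c_[L[m]/1000,np.ones(len(q))];c=np.linalg.lstsq(A,q[:,2],rcond=None)[0]
    print(n,m.sum(),"x",np.percentile(L[m][:,0],[1,99]).round(1),"y",np.percentile(L[m][:,1],[1,99]).round(1),"z",np.percentile(q[:,2],[5,50,95]).round(4),"slope",c[:2].round(3),"foam",round(foam,4))
```

```text
t 29.75 pos [0.6448 0.0139 0.3221] yaw -169.3 open 0.748 ff 0.0 F [-0.8 -0.5  0.3] q6 -1.92Traceback (most recent call last):
  File "<stdin>", line 15, in <module>
    return _quantile_unchecked(
        a, q, axis, out, overwrite_input, method, keepdims, weights)
    return _ureduce(a,
                    func=_quantile_ureduce_func,
    ...<5 lines>...
                    overwrite_input=overwrite_input,
                    method=method)
    r = func(a, **kwargs)
    result = _quantile(arr,
                       quantiles=q,
    ...<2 lines>...
                       out=out,
                       weights=wgt)
    slices_having_nans = np.isnan(arr[-1, ...])
                                  ~~~^^^^^^^^^
IndexError: index -1 is out of bounds for axis 0 with size 0
```

Call:
send_rows(series=[[[28, -30, 0], 0, -0.5], [[56, -60, 0], 0, -0.5], [[84, -90, 0], 0, -0.5], [[112, -120, 0], 0, -0.5], [[140, -150, 0], 0, -0.5], [[168, -180, 0], 0, -0.5], [[196, -210, 0], 0, -0.5], [[224, -240, 0], 0, -0.5], [[249, -269, 0], 0, -0.5], [[249, -269, 0], 0, -0.5]])

```text
time: 31.0
eef_pos: [0.4489, -0.299, 0.3221]
tool_rot: [-0.092, 0.996, -0.001, -0.0]
ft_force: [0.9, 0.7, -0.3]
opening: 0.749
finger_force: 0.0
```

Run:
```python
from h import *
rel()
D=[]
for i in range(5):
    p,d=manip.read_camera("top");D.append(d)
d=np.median(D,0);P=world("top",d)
a=np.radians(10.8);Rm=np.array([[np.cos(a),np.sin(a)],[-np.sin(a),np.cos(a)]])
for n,o,hl in(("round",(.438,.1876),(45,42)),("oblong",(.59,.2177),(55,40)),("barrel",(.4187,.286),(68,30)),("pliers",(.5713,.316),(70,38))):
    L=(P[...,:2]-o)@Rm.T*1000
    box=(abs(L[...,0])<hl[0])&(abs(L[...,1])<hl[1])
    m=box&(P[...,2]>(.0155 if n=="pliers" else .021));q=P[m]
    if not len(q): print(n,box.sum(),"none");continue
    c=np.linalg.lstsq(np.c_[L[m]/1000,np.ones(len(q))],q[:,2],rcond=None)[0]
    print(n,box.sum(),m.sum(),"x",np.percentile(L[m][:,0],[1,99]).round(1),"y",np.percentile(L[m][:,1],[1,99]).round(1),"z",np.percentile(q[:,2],[5,50,95]).round(4),"slope",c[:2].round(3),"foam",np.median(P[...,2][box&~m]).round(4))
    if n=="pliers":
        for u in range(-55,60,10):
            k=m&(abs(L[...,0]-u)<5)
            if k.any(): print(u,k.sum(),"z",np.median(P[...,2][k]).round(4),"y",np.percentile(L[k][:,1],[2,98]).round(1))
```

```text
t 31.0 pos [ 0.4489 -0.299   0.3221] yaw -169.4 open 0.749 ff 0.0 F [ 0.9  0.7 -0.3] q6 -2.57
round 2294 980 x [-28.5  29. ] y [-30.6  28.8] z [0.0284 0.0304 0.0323] slope [0.012 0.012] foam 0.0119
oblong 2540 922 x [-40.8  37.2] y [-23.   24.8] z [0.0215 0.0251 0.0278] slope [ 0.01  -0.003] foam 0.0123
barrel 2432 969 x [-54.1  55.1] y [-12.3  15.5] z [0.0255 0.0302 0.0321] slope [-0.003  0.084] foam 0.0119
pliers 3006 529 x [-55.6  57.8] y [-22.9  24.8] z [0.0158 0.0177 0.0203] slope [0.002 0.003] foam 0.0118
-55 39 z 0.0174 y [-24.5  24.7]
-45 64 z 0.0178 y [-23.4  26.2]
-35 62 z 0.0178 y [-22.6  24.5]
-25 55 z 0.0178 y [-19.8  21.5]
-15 54 z 0.0175 y [-16.9  20.1]
-5 28 z 0.0169 y [-12.6  16.8]
5 46 z 0.0175 y [-10.2  10.7]
15 58 z 0.0196 y [-8.5 10.5]
25 46 z 0.0182 y [-7.9  9.3]
35 34 z 0.0175 y [-4.8  6.8]
45 23 z 0.0167 y [-2.9  5.6]
55 18 z 0.0176 y [-1.3 24.4]
```

Run:
```python
from h import *
D=[manip.read_camera("top")[1] for i in range(8)]
P=world("top",np.median(D,0));P0=world("top",np.load("pics/top0.npy"))
for Q,o,al in((P,(.4187,.286),10.8),(P0,(.4565,-.2925),-63.1)):
    a=np.radians(al);Rm=np.array([[np.cos(a),np.sin(a)],[-np.sin(a),np.cos(a)]])
    L=(Q[...,:2]-o)@Rm.T*1000;m=(abs(L[...,0])<50)
    print([(y,np.median(Q[...,2][m&(abs(L[...,1]-y)<1.5)]).round(4)) for y in range(-15,19,3)])
```

```text
[(-15, np.float64(0.0065)), (-12, np.float64(0.0169)), (-9, np.float64(0.0297)), (-6, np.float64(0.0303)), (-3, np.float64(0.0305)), (0, np.float64(0.0293)), (3, np.float64(0.0298)), (6, np.float64(0.0305)), (9, np.float64(0.0305)), (12, np.float64(0.0303)), (15, np.float64(0.0302)), (18, np.float64(0.0077))]
[(-15, np.float64(0.0071)), (-12, np.float64(0.0281)), (-9, np.float64(0.0292)), (-6, np.float64(0.0288)), (-3, np.float64(0.0286)), (0, np.float64(0.027)), (3, np.float64(0.0289)), (6, np.float64(0.0288)), (9, np.float64(0.0291)), (12, np.float64(0.0282)), (15, np.float64(0.0083)), (18, np.float64(0.0047))]
```

The clamp's top is flat and level at 30 mm, so it rests on the cavity floor. Handing in.

```bash
python3 -c "
from cell import manip
print(manip.finish_job())"
```

```text
the job is handed in; nothing more can be done
None
```

All four tools are released in their own cut-outs, within about 3 mm of centre and at seated height by the last depth check; the dish and bottle were never touched, and I handed the job in at about 31 s of the 101 s, with no verdict returned.

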